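Screw the battery cap home on the project box

TASK

The slotted brass battery cap on the black project box still stands a little proud. Take the yellow flat-blade screwdriver out of the wooden stand, seat its blade in the cap's slot and, keeping it pressed in gently, turn the cap clockwise until it is fully home, without forcing it. Then put the screwdriver back upright in the hole it came from, and leave everything else alone.

Things in the scene. Friction and masses are not known exactly. Their poses are not given: they have to be found in the camera images.
- driver_grip (a point): Yellow flat-blade screwdriver, 132 mm long, 0.1 kg, upright in a hole of the stand, any yaw. Point on its axis in the handle, 105 mm above the blade's tip. Handle: square, 28 x 28 mm, 60 to 124 mm above the tip (24 mm black end cap up to 132 mm), flats facing this point's x and y. z runs along the tool from tip to handle. In the stand the handle's underside rests on the stand's top.
- driver_tip (a point): Middle of the screwdriver's blade tip, on its axis; axes as driver_grip's. Blade 12 mm wide along x, 2.4 mm thick along y (last 1 mm: 11.6 and 2.0 mm), under a steel shaft 8 mm thick.
- stand: Fixed wooden block, 64 mm (x) by 176 mm (y), 70 mm high; origin at the centre of its underside. Two 20 mm holes, 70 mm deep, at y = +45 and -45 mm. The yellow screwdriver is in one, the red nut driver in the other, either way round. A driver must rise 65 mm to clear the hole, 140 mm to pass over the other driver.
- nutdriver_grip (a point): The red-handled nut driver, of the same size as the yellow screwdriver, with a round tip: a bystander. Point on its axis in the handle, 105 mm above its tip.
- box: Fixed black project box, 130 mm (x) by 90 mm (y), 45 mm high; origin at the centre of its underside. The brass cap is on its top at x = +36, y = 0 mm. Cap: 27 mm in diameter, with a straight slot across the middle of its face, 14.5 mm long (closed at both ends), 4 mm wide, 3 mm deep.
- seat (a point): Point on the cap's upright axis, 53 mm above the table; axes as the box's. The cap's face stands above it by 3 mm per radian still to turn, plus 0 to 10 mm for the thickness of its black gasket: not measured, new each time, so feel for it. The cap turns at 0.1 N m, and only by a seated blade, which this loads with about 20 N (2 x 10 N sideways); forcing it on past the stop harms it.
- cap (a joint): Turn of the cap in rad, clockwise from above: 0 to 0.35 at the start, stop (fully home) at 1.6. It sinks 3 mm per rad, so the blade must follow. The slot's angle is not measured: from above it lies along the box's x turned clockwise by this value, plus a constant unknown offset of -0.35 to +0.35 rad, new each time: look or feel for it.
- press (a joint): How far the cap is pressed down on the spring under it, m: 0 when left alone, about 1 mm for a push of 9 N, 2 mm for 17 N. More than 2.5 mm (21 N) harms the gasket. It springs back. The reading is noisy.
- meter_mark (a point): Yellow multimeter, 150 x 78 x 44 mm, a bystander; point at the centre of its case, 18 mm up.
- pliers_mark (a point): Red-handled pliers lying flat, about 160 mm long, a bystander.
- spool_mark (a point): Solder spool, 56 mm across, 40 mm high, a bystander; centre.
- board_mark (a point): Green circuit board, 80 x 60 mm, a bystander.
- jar_mark (a point): Jar with red cap, 52 mm across, 60 mm high, a bystander; centre.
- magnifier_mark (a point): Black magnifying glass lying flat, about 150 mm long, a bystander.

How it is judged:
By the outcome, as a careful person would: the job done as asked, in the order asked, and still so for the second after the job is handed in, with the robot touching nothing.
It also fails if it takes over 64 s, if anything falls off the work surface, if the arm or the gripper's body presses on something with over 40 N, if the wrist force passes 120 N, or if a joint passes its speed limit or range.

ROBOT

A 7-joint arm with a two-finger parallel gripper is mounted at the origin on the work surface. World frame = base frame: x ahead of the robot, y to its left, z up, the work surface at z = 0. Lengths are in m, angles in rad, forces in N, time in s.
With the tool pointing down it reaches from about 0.4 to 0.85 m from the base axis. Payload 10.4 kg.
Tool frame: the origin (TCP) lies midway between the tips of the shut fingers; the grasp point (between the pads) lies 19 mm behind it (pinch_z is the distance from the TCP to the grasp point, in m); z points along the fingers, y is the line along which they close (so a half turn about z gives the same grasp; the last joint's range is limited). The gripper opens to 87 mm and grips with 3 to 60 N. Pads are 19 mm wide; open, the fingers measure 117 mm over their backs; the gripper's body (75 mm by 190 mm) begins 51 mm behind the grasp point.
Start: joints at [-1.267, 0.332, -0.065, 1.46, 0.022, 1.35, -0.088], TCP at [0.201, 0.592, 0.223] pointing down, gripper open.
Joint ranges: [-2.6, 2.6], [-0.5, 2.12], [-1.47, 1.34], [0.16, 2.42], [-1.27, 4.41], [0.06, 2.06], [-2.6, 2.6]. Speed limits (rad/s): [2.22, 2.22, 2.79, 2.79, 3.14, 3.14, 3.14].

INTERFACE

Orientations are given as a unit quaternion [x, y, z, w].
In Python, from workcell import sense, read_camera, job_done, regions_of, place_of, pinch_z gives the robot as it stands. The module is installed in compiled form; this text tells all that it offers.
- The arm moves only by the shell command python3 -m handwheel 'ROWS' [OPENING] [FORCE]. ROWS is JSON, a list that holds one entry, the list of rows, each a list of 6 numbers: the shift along the world's x, y, z in m, then the turn, a rotation vector about the world's x, y, z in degrees. A call has 1 to 12 rows; each row shifts and turns the commanded pose from where the row before left it; what a row does not reach is not made up. A row lasts 1/10 s, in which the tool goes at most 50 mm and 8.59 degrees, less where a joint would pass 70% of its speed; a pose out of reach is approached as far as the arm can. A call is refused whole if a number of a shift passes 0.05 or a number of a turn 8.59, either way. A call with a gripper value outside its range is refused whole. OPENING is the closure, from 0 (fully open) to 1 (shut), set as the call begins (- or left out, the last holds). The fingers move at their own pace and stop on an object; FORCE is the grip in N (left out, the last holds). Time passes only in rows, so rows that do not move let the fingers close. It gives the time, the measured TCP pose, the force, the opening and the grip force at its end, in the units of the state.
- sense(): the state, without advancing time (a new reading comes with each control period).
- read_camera(name): name is "side" or "top"; returns a dict with "pixels" (480x640x3 uint8, red, green, blue), "camera_matrix" (3x3 intrinsics, pixels), "position" and "rotation" of the camera in the world. Camera axes: x right, y up, looking along -z (the intrinsics and any distortion apply to the point x, -y, -z); pixel columns grow to the right and rows downward; lengths in m; the calibration is good to about 2 mm. A picture is of the moment at which its call begins. There is no depth.
- job_done(): hands the job in; it is judged then, once.
Trained networks look in a picture, given as the dict that the camera call returned (one of the last four; its "shot" number tells which), for a name from the list of things; names that differ only in an ending like _2 or _b are one class to them, and where a whole thing is asked for, a point or a joint stands for the part that bears it (a point fixed in the world has none). Each returns a list of dicts, best first, with "p" (0 to 1); they miss things now and then, are a little off and sometimes report something else, mostly with a low value. They report only what shows in the picture. A call takes as long as a camera call.
- regions_of(query, picture): "mask" (480x640 bool, what is visible of it) and "box" ([left, top, right, bottom] as shares, 0 to 1, of the picture: columns of its width, rows of its height, round what is visible of it).
- place_of(query, picture): "xy" ([column, row] as shares, 0 to 1, of the picture: columns of its width, rows of its height: a listed point, or the origin of a listed thing).
The state is a dict: "clock": time; "joint_pos": joint angles; "joint_vel": joint speeds; "effort": joint torques, N m; "position": TCP position; "ee_rot": TCP orientation; "wrist_force": force on the tool from outside, world axes, zero at the start; "ft_torque": the same for the moment, N m; "grip_width": opening from 0.0 (shut) to 1.0 (fully open); "finger_force": force on a finger pad.
Only numpy, scipy, OpenCV 4.12 (cv2) and the standard library are available. Lean on these libraries where they do the work, as an engineer would, in place of code of your own. Each camera call takes 0.05 s, during which the arm holds its last target. There are 200 camera calls.

## Working session

There is one attempt and no reset: what is moved stays moved. The work goes in short steps, Python scripts to look and compute and a shell command to move; the robot and the scene stay as the last step left them, time stands still between calls to the robot, and variables do not carry over. Pictures are saved under pics/ and viewed, at most 13 in all, crops included, and the job is handed in when it is done.

```bash
mkdir -p pics; cat > h.py <<'E'
import numpy as np, cv2
from workcell import *
def ray(c,xy):
    K=np.array(c["camera_matrix"]);R=np.array(c["rotation"]);p=np.array(c["position"])
    d=np.linalg.inv(K)@np.array([xy[0]*640,xy[1]*480,1]); d=R@np.array([d[0],-d[1],-d[2]])
    return p,d
def at_z(c,xy,z):
    p,d=ray(c,xy); return p+d*(z-p[2])/d[2]
def tri(a,xa,b,xb):
    p,d=ray(a,xa);q,e=ray(b,xb); d/=np.linalg.norm(d);e/=np.linalg.norm(e)
    s=np.linalg.lstsq(np.c_[d,-e],q-p,rcond=None)[0]
    A=p+s[0]*d;B=q+s[1]*e; return (A+B)/2,np.linalg.norm(A-B)
def proj(c,P):
    K=np.array(c["camera_matrix"]);R=np.array(c["rotation"]);p=np.array(c["position"])
    v=R.T@(np.array(P)-p); v=K@np.array([v[0],-v[1],-v[2]]); return v[:2]/v[2]
E
python3 - <<'E'
from h import *
np.set_printoptions(precision=4,suppress=True)
s=read_camera("side");t=read_camera("top")
print([k for k in s], s["camera_matrix"],s["position"],t["position"],t["rotation"],t["camera_matrix"])
for n,c in (("side",s),("top",t)): cv2.imwrite(f"pics/{n}0.png",c["pixels"][:,:,::-1])
for q in ["driver_grip","driver_tip","stand","nutdriver_grip","box","seat","cap","meter_mark","spool_mark","jar_mark","board_mark","pliers_mark","magnifier_mark"]:
    a=place_of(q,s)[:1];b=place_of(q,t)[:1]
    z={"driver_grip":.115,"stand":0,"nutdriver_grip":.115,"box":0,"seat":.053}.get(q,.02)
    print(q,[(x["p"],np.array(x["xy"])*[640,480]) for x in a+b], at_z(t,b[0]["xy"],z) if b else None, tri(s,a[0]["xy"],t,b[0]["xy"]) if a and b else None)
print(sense())
E
```

```text
['pixels', 'camera_matrix', 'position', 'rotation', 'shot'] [[604.6616   0.     321.7203]
 [  0.     604.6616 243.3029]
 [  0.       0.       1.    ]] [ 0.4345 -1.3043  0.927 ] [0.3478 0.0096 1.699 ] [-0.0527  0.0585  0.7129 -0.6968] [[587.8162   0.     317.1121]
 [  0.     587.8162 242.4966]
 [  0.       0.       1.    ]]Traceback (most recent call last):
  File "<stdin>", line 9, in <module>
  File "h.py", line 8, in at_z
    p,d=ray(c,xy); return p+d*(z-p[2])/d[2]
        ~~~^^^^^^
  File "h.py", line 5, in ray
    d=np.linalg.inv(K)@np.array([xy[0]*640,xy[1]*480,1]); d=R@np.array([d[0],-d[1],-d[2]])
                                                            ~^~~~~~~~~~~~~~~~~~~~~~~~~~~~~
ValueError: matmul: Input operand 1 has a mismatch in its core dimension 0, with gufunc signature (n?,k),(k,m?)->(n?,m?) (size 3 is different from 4)
```

Rotation is a quaternion.

```bash
sed -i 's/R=np.array(c\["rotation"\])/R=Rot.from_quat(c["rotation"]).as_matrix()/; s/^import numpy.*/&\nfrom scipy.spatial.transform import Rotation as Rot/' h.py
python3 - <<'E'
from h import *
np.set_printoptions(precision=4,suppress=True)
s=read_camera("side");t=read_camera("top")
for n,c in (("side",s),("top",t)): cv2.imwrite(f"pics/{n}0.png",c["pixels"][:,:,::-1])
for q in ["driver_grip","driver_tip","stand","nutdriver_grip","box","seat","cap","meter_mark","spool_mark","jar_mark","board_mark","pliers_mark","magnifier_mark"]:
    a=place_of(q,s)[:1];b=place_of(q,t)[:1]
    z={"driver_grip":.115,"stand":0,"nutdriver_grip":.115,"box":0,"seat":.053}.get(q,.02)
    print(q,[(x["p"],np.array(x["xy"])*[640,480]) for x in a+b], at_z(t,b[0]["xy"],z) if b else None, tri(s,a[0]["xy"],t,b[0]["xy"]) if a and b else None)
print(sense())
E
```

```text
driver_grip [(0.73, array([403.584, 336.192])), (0.51, array([235.776, 279.6  ]))] [0.5027 0.2153 0.115 ] (array([ 0.7258,  0.2368, -0.3796]), np.float64(0.35915567249517116))
driver_tip [] None None
stand [(0.71, array([287.808, 247.296])), (0.86, array([251.008, 275.52 ]))] [0.5248 0.1861 0.    ] (array([ 0.5224,  0.1863, -0.0021]), np.float64(0.005034010438464254))
nutdriver_grip [(0.7, array([299.904, 217.68 ])), (0.71, array([260.928, 261.312]))] [0.5509 0.1471 0.115 ] (array([0.5511, 0.147 , 0.1166]), np.float64(0.000942362905451871))
box [(0.68, array([298.688, 327.888]))] None None
seat [(0.7, array([300.992, 321.312])), (0.72, array([397.12 , 266.688]))] [ 0.5349 -0.2311  0.053 ] (array([ 0.5294, -0.2302,  0.0587]), np.float64(0.00956785040976333))Traceback (most recent call last):
  File "<stdin>", line 6, in <module>
ValueError: it knows: board_mark, box, driver_grip, driver_tip, jar_mark, magnifier_mark, meter_mark, nutdriver_grip, pliers_mark, seat, spool_mark, stand
```

View pics/top0.png

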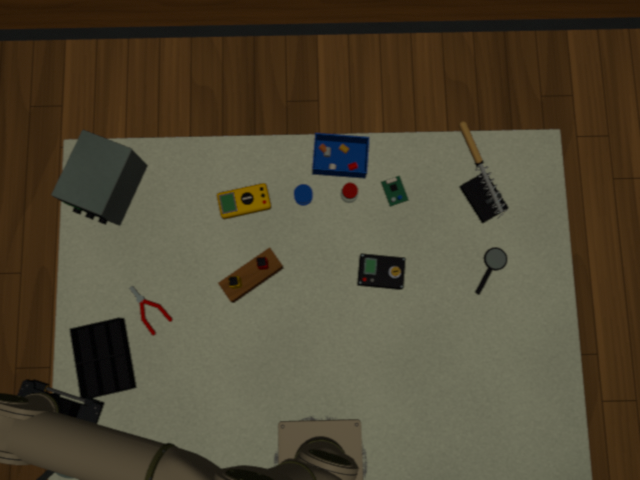

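View pics/side0.png

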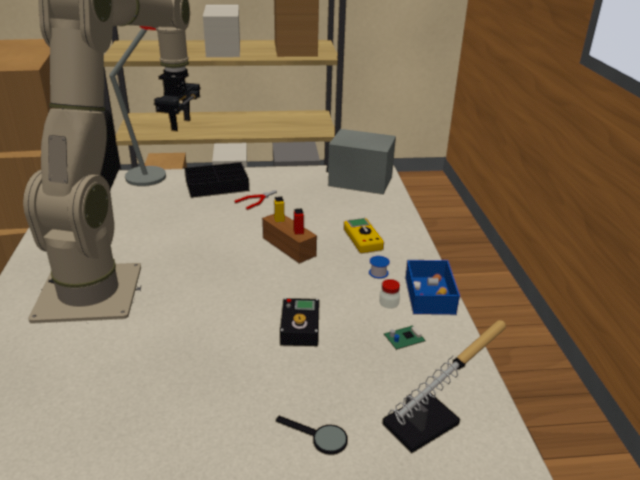

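The top view shows the stand at (251,275) with the yellow driver at its near-left end (235,281) and the red one at (262,262). The box is at (382,271) with its cap at about (396,271). In the side view the yellow handle is at about (279,210), so the network's side hit at (403,336) is false. The cap is at (300,321).

```bash

python3 - <<'E'
from h import *
np.set_printoptions(precision=4,suppress=True)
s=read_camera("side");t=read_camera("top")
for q in ["driver_grip","nutdriver_grip","stand","box","seat","meter_mark","pliers_mark"]:
    print(q,[[(x["p"],np.array(x["xy"])*[640,480]) for x in place_of(q,c)[:3]] for c in (s,t)])
for q in ["box","stand","driver_grip"]:
    for n,c in (("side",s),("top",t)):
        for x in regions_of(q,c)[:1]:
            m=x["mask"]; ys,xs=np.nonzero(m); r=cv2.minAreaRect(np.c_[xs,ys].astype(np.float32))
            print(q,n,x["p"],m.sum(),xs.mean(),ys.mean(),r)
            if n=="top":
                z={"box":.045,"stand":.07,"driver_grip":.13}[q]
                P=np.array([at_z(c,p/np.array([640,480]),z) for p in cv2.boxPoints(r)]); print(P[:,:2], P.mean(0)) 
def crop(c,u,v,h=20): return cv2.resize(c["pixels"][v-h:v+h,u-h:u+h,::-1],(390,290) if 0 else (290,290),interpolation=cv2.INTER_CUBIC)
im=np.vstack([np.hstack([crop(s,285,215),crop(s,300,320)]),np.hstack([crop(t,245,275),crop(t,392,271)])])
cv2.imwrite("pics/c1.png",np.clip(im.astype(float)*1.5,0,255))
z=sense();print({k:z[k] for k in("clock","position","ee_rot","joint_pos","wrist_force","grip_width")},pinch_z)
E
```

```text
driver_grip [[(0.61, array([262.272, 196.08 ])), (0.58, array([279.872, 203.088])), (0.25, array([406.208, 335.184]))], [(0.46, array([233.792, 280.176]))]]
nutdriver_grip [[(0.85, array([298.176, 218.016]))], [(0.51, array([393.728, 270.192])), (0.47, array([260.096, 261.216]))]]
stand [[(0.87, array([288.  , 246.72]))], []]
box [[(0.72, array([299.712, 328.896]))], [(0.68, array([381.312, 271.008]))]]
seat [[(0.75, array([300.928, 320.304]))], [(0.72, array([395.392, 271.392]))]]
meter_mark [[(0.57, array([364.096, 235.104]))], [(0.85, array([244.224, 201.504]))]]
pliers_mark [[(0.58, array([263.296, 197.28 ]))], [(0.65, array([139.712, 298.176])), (0.37, array([304.192, 194.688]))]]
box side 0.56 1890 299.06349206349205 322.5968253968254 ((299.0, 322.5), (49.0, 40.0), 90.0)
box top 0.47 1557 381.8432883750803 271.0693641618497 ((381.68768310546875, 271.1640625), (47.865570068359375, 33.43111038208008), 4.289153575897217)
[[ 0.4836 -0.1155]
 [ 0.5782 -0.1258]
 [ 0.5649 -0.2611]
 [ 0.4704 -0.2496]] [ 0.5243 -0.188   0.045 ]
stand side 0.92 1599 288.8818011257036 238.63789868667916 (
[... 416 characters left out ...]
278.5, 208.5), (25.0, 11.0), 90.0)
driver_grip top 0.35 460 148.56304347826088 309.2369565217391 ((146.84146118164062, 307.4268798828125), (52.00586700439453, 26.081018447875977), 51.34019470214844)
[[0.4664 0.5198]
 [0.5086 0.4668]
 [0.399  0.3786]
 [0.3576 0.4315]] [0.4329 0.4492 0.13  ]
{'clock': 2.0, 'position': array([0.2006, 0.592 , 0.2225]), 'ee_rot': array([ 0.1626,  0.9867,  0.    , -0.    ]), 'joint_pos': array([-1.2666,  0.3322, -0.0648,  1.4601,  0.0216,  1.3499, -0.0885]), 'wrist_force': array([-0.4047, -0.3645, -0.0382]), 'grip_width': 0.9996488278275671} 0.0187[ WARN:0@1.889] global loadsave.cpp:1063 imwrite_ Unsupported depth image for selected encoder is fallbacked to CV_8U.
```

View pics/c1.png

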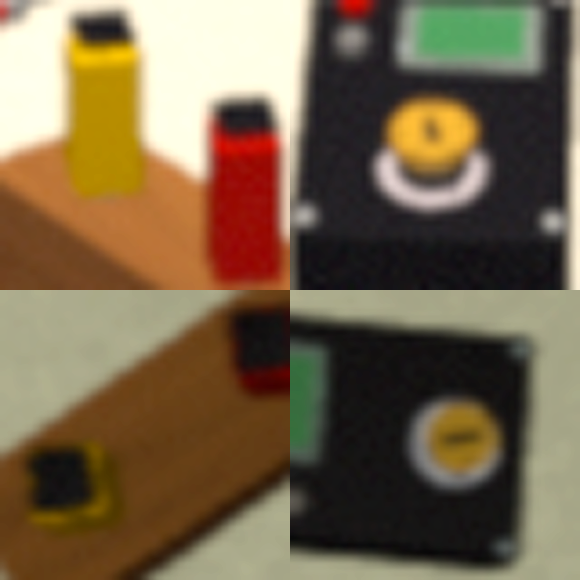

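The crop shows the slot clearly: in the top view it is nearly along the image's horizontal, and the cap centre is at about (396,271). The yellow handle's top is centred at about (233.6,281), with its flats tilted about -8° in the image.

```bash

python3 - <<'E'
from h import *
np.set_printoptions(precision=4,suppress=True)
s=read_camera("side");t=read_camera("top");N=np.array([640,480])
print("drv",at_z(t,np.array([233.6,281.2])/N,.142),at_z(s,np.array([278.6,209])/N,.106))
T=t["pixels"].astype(int)
# yellow/black top cap pixels
def blob(c,u,v,h,f):
    P=c["pixels"][v-h:v+h,u-h:u+h].astype(int); m=f(P[...,0],P[...,1],P[...,2]); ys,xs=np.nonzero(m); return np.c_[xs+u-h,ys+v-h].astype(np.float32)
yel=lambda r,g,b:(r>1.15*g)&(g>2.2*b)&(r>60)
k=blob(t,234,280,9,lambda r,g,b:(r+g+b<75)); print("black",len(k),k.mean(0),cv2.minAreaRect(k), at_z(t,k.mean(0)/N,.142))
for c,u,v,zz in((t,396,271,.058),(s,300,319,.058)):
    b=blob(c,u,v,8,lambda r,g,b:(r>b*1.7)&(r>70)); e=cv2.minAreaRect(b); print("cap",len(b),b.mean(0),e,at_z(c,b.mean(0)/N,zz))
# slot darkness moments in top
P=t["pixels"][264:279,389:404].astype(int).sum(2); print(P)
for d in [(0.03,0),(0,0.03)]:
    print(proj(t,np.array([.533,-.225,.058])+np.r_[d,0])-proj(t,[.533,-.225,.058]))
print(proj(s,[.533,-.255,.058])-proj(s,[.533,-.225,.058]))
E
```

```text
drv [0.4959 0.2176 0.142 ] [0.4965 0.2209 0.106 ]
black 62 [232.8871 280.5968] ((233.0, 280.5), (7.0, 8.0), 90.0) [0.4975 0.2195 0.142 ]
cap 64 [395.2188 270.9531] ((395.00006103515625, 271.0000305175781), (8.485280990600586, 8.485280990600586), 45.0) [ 0.5224 -0.2244  0.058 ]
cap 109 [299.0275 318.0642] ((299.0, 318.0), (10.0, 12.0), 90.0) [ 0.5212 -0.2179  0.058 ]
[[ 40  37  42  39  41  42  36  37  39  35  35  41  41  36  45]
 [ 41  40  49  68  81  85  81  70  57  38  33  36  36  39  43]
 [ 48  74 120 157 169 167 157 141 120  86  49  36  31  38  45]
 [ 88 155 218 238 224 203 193 194 186 140  79  51  34  38  49]
 [148 223 254 239 211 198 197 201 194 171 119  71  45  38  56]
 [196 252 242 212 194 192 190 190 189 180 162 118  65  41  62]
 [216 259 226 191 175 161 153 149 152 174 182 147  78  43  74]
 [225 255 214 176 141 119 117 121 137 170 191 166  90  45  76]
 [224 247 208 179 163 155 162 173 182 194 204 175  94  42  75]
 [218 249 218 196 190 188 189 192 193 211 225 192 101  44  80]
 [196 250 239 213 204 199 192 188 204 229 228 178  91  44  99]
 [150 224 256 247 231 214 206 218 244 254 214 130  59  39 106]
 [ 85 156 223 258 257 232 217 234 253 224 152  76  43  34 104]
 [ 51  79 138 191 219 221 212 200 172 129  75  46  42  44 104]
 [ 45  49  66  93 115 123 121 105  80  52  36  35  38  45 111]]
[ -0.4697 -10.58  ]
[-10.6592   0.2393]
[1.1358 8.431 ]
```

Driver axis is about (0.497, 0.219) and flats are at a yaw of about 5.5°. I'll move above it and turn to align.

```bash
python3 -m handwheel '[[[0.0297,-0.0373,0,0,0,-6.6],[0.0297,-0.0373,0,0,0,-6.6],[0.0297,-0.0373,0,0,0,-6.6],[0.0297,-0.0373,0,0,0,-6.6],[0.0297,-0.0373,0,0,0,-6.6],[0.0297,-0.0373,0,0,0,-6.6],[0.0297,-0.0373,0,0,0,-6.6],[0.0297,-0.0373,0,0,0,-6.6],[0.0297,-0.0373,0,0,0,-6.6],[0.0297,-0.0373,0,0,0,-6.6],[0,0,0,0,0,0],[0,0,0,0,0,0]]]' 0
```

```text
clock: 3.3
position: [0.4982, 0.2179, 0.2226]
ee_rot: [0.675, 0.738, 0.0, 0.0]
wrist_force: [-0.4, 0.3, -0.6]
grip_width: 1.0
finger_force: 0.0
```

```bash
python3 -m handwheel '[[[-0.001,0.001,-0.045,0,0,0],[0,0,-0.045,0,0,0],[0,0,-0.0365,0,0,0],[0,0,0,0,0,0]]]' 0
python3 -m handwheel '[[[0,0,0,0,0,0],[0,0,0,0,0,0],[0,0,0,0,0,0],[0,0,0,0,0,0],[0,0,0,0,0,0],[0,0,0,0,0,0],[0,0,0,0,0,0],[0,0,0,0,0,0]]]' 1 40
python3 - <<'E'
from h import *
s=read_camera("side");t=read_camera("top")
def crop(c,u,v,h=28): return cv2.resize(c["pixels"][v-h:v+h,u-h:u+h,::-1],(390,390),interpolation=cv2.INTER_CUBIC)
cv2.imwrite("pics/c2.png",cv2.convertScaleAbs(np.hstack([crop(s,280,200),crop(t,236,278)]),alpha=1.5))
E
```

```text
clock: 3.7
position: [0.4928, 0.2199, 0.0916]
ee_rot: [0.673, 0.74, -0.004, -0.001]
wrist_force: [-0.3, -0.7, 0.6]
grip_width: 0.999
finger_force: 0.0
clock: 4.5
position: [0.4966, 0.2199, 0.0961]
ee_rot: [0.674, 0.739, 0.0, 0.0]
wrist_force: [-0.2, -0.4, -0.0]
grip_width: 0.357
finger_force: 0.0
```

View pics/c2.png

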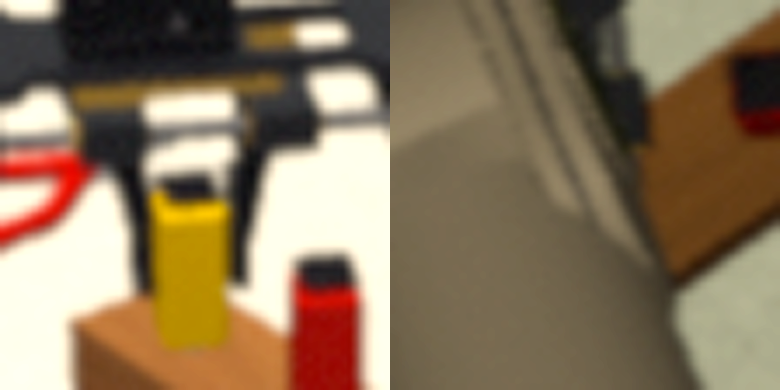

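The side view shows the handle between the fingers, which are still closing. The arm occludes the top view. I'll finish closing and lift.

```bash
python3 -m handwheel '[[[0,0,0,0,0,0],[0,0,0,0,0,0],[0,0,0,0,0,0],[0,0,0,0,0,0]]]' 1 40
python3 -m handwheel '[[[0,0,0.02,0,0,0],[0,0,0.03,0,0,0],[0,0,0.04,0,0,0],[0,0,0.04,0,0,0],[0,0,0.02,0,0,0],[0,0,0,0,0,0],[0,0,0,0,0,0]]]' 
python3 - <<'E'
from h import *
np.set_printoptions(precision=4,suppress=True)
s=read_camera("side");t=read_camera("top");z=sense()
P=z["position"]; print(P,z["wrist_force"],proj(s,P),proj(s,P-[0,0,.086]),proj(t,P))
for q in("driver_grip","driver_tip"): print(q,[[(x["p"],np.array(x["xy"])*[640,480]) for x in place_of(q,c)[:2]] for c in(s,t)])
u,v=proj(s,P-[0,0,.05]).astype(int)
def crop(c,u,v,h=28): return cv2.resize(c["pixels"][v-h:v+h,u-h:u+h,::-1],(500,500),interpolation=cv2.INTER_CUBIC)
print(u,v);cv2.imwrite("pics/c3.png",cv2.convertScaleAbs(crop(s,u,v),alpha=1.5))
E
```

```text
clock: 5.0
position: [0.4966, 0.2199, 0.0961]
ee_rot: [0.674, 0.739, 0.0, 0.0]
wrist_force: [0.0, -0.3, 0.1]
grip_width: 0.318
finger_force: 39.7
clock: 5.7
position: [0.4964, 0.2199, 0.2455]
ee_rot: [0.674, 0.739, -0.0, -0.0]
wrist_force: [-0.0, 0.4, -1.7]
grip_width: 0.318
finger_force: 39.7
[0.4959 0.2196 0.2445] [-0.0524  0.7275 -0.7147] [277.6774 164.5346] [278.1474 192.7307] [227.2421 277.4135]
driver_grip [[(0.66, array([278.016, 156.096]))], []]
driver_tip [[(0.76, array([276.8  , 193.392])), (0.52, array([385.472, 292.32 ]))], [(0.52, array([259.968, 262.896])), (0.42, array([302.784, 197.424]))]]
277 181
```

View pics/c3.png

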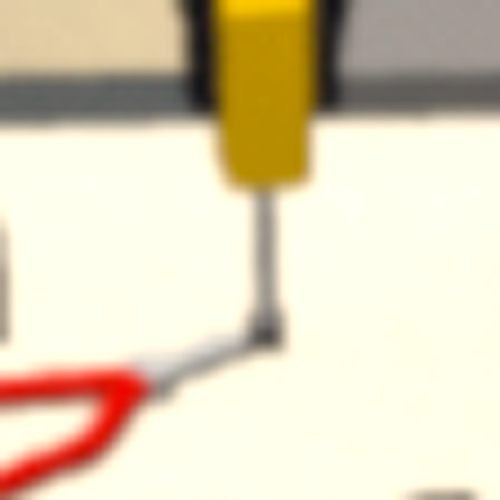

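The blade at about (278,193) in the side view looks wider than the shaft, so its width runs along the tool's y (world x). I need +90° of turn to match the slot, so I'll move above the cap while turning.

```bash
python3 -m handwheel '[[[0.0024,-0.0403,0,0,0,8.2],[0.0024,-0.0403,0,0,0,8.2],[0.0024,-0.0403,0,0,0,8.2],[0.0024,-0.0403,0,0,0,8.2],[0.0024,-0.0403,0,0,0,8.2],[0.0024,-0.0403,0,0,0,8.2],[0.0024,-0.0403,0,0,0,8.2],[0.0024,-0.0403,0,0,0,8.2],[0.0024,-0.0403,0,0,0,8.2],[0.0024,-0.0403,0,0,0,8.2],[0.0024,-0.0403,0,0,0,8.2]]]'
python3 -m handwheel '[[[0,0,-0.03,0,0,0],[0,0,-0.03,0,0,0],[0,0,0,0,0,0],[0,0,0,0,0,0]]]'
python3 - <<'E'
from h import *
np.set_printoptions(precision=4,suppress=True)
s=read_camera("side");t=read_camera("top");z=sense()
R=Rot.from_quat(z["ee_rot"]).as_matrix();print("y yaw",np.degrees(np.arctan2(R[1,1],R[0,1])),z["joint_pos"])
P=z["position"]; T=P+R[:,2]*.086; print(P,T,z["wrist_force"],proj(s,T),proj(t,T),proj(s,[.5224,-.2244,.06]))
for q in("driver_grip","driver_tip","seat"): print(q,[[(x["p"],np.array(x["xy"])*[640,480]) for x in place_of(q,c)[:2]] for c in(s,t)])
def crop(c,u,v,h=20): return cv2.resize(c["pixels"][v-h:v+h,u-h:u+h,::-1],(400,400),interpolation=cv2.INTER_CUBIC)
cv2.imwrite("pics/c4.png",cv2.convertScaleAbs(np.hstack([crop(s,300,308),crop(t,395,270)]),alpha=1.5))
E
```

```text
clock: 7.1
position: [0.5225, -0.211, 0.2458]
ee_rot: [-0.027, 1.0, 0.0, -0.0]
wrist_force: [-0.2, -0.1, -1.2]
grip_width: 0.319
finger_force: 39.7
clock: 7.5
position: [0.5226, -0.2095, 0.1864]
ee_rot: [-0.024, 1.0, 0.0, -0.001]
wrist_force: [0.3, -0.3, 0.3]
grip_width: 0.321
finger_force: 39.7
y yaw 92.72510531314435 [-0.2425  0.2414  0.635   1.7059 -0.1509  1.2417  2.0457]
[ 0.5235 -0.2097  0.1877] [ 0.5237 -0.2097  0.1017] [-0.8311  0.1174 -0.4241] [299.9168 300.4912] [392.0113 268.871 ] [299.7864 319.1217]
driver_grip [[(0.47, array([300.032, 259.68 ])), (0.2, array([403.968, 336.192]))], [(0.49, array([141.696, 300.   ])), (0.41, array([350.912, 189.696]))]]
driver_tip [[(0.7, array([297.792, 296.496])), (0.63, array([263.616, 194.304]))], []]
seat [[(0.91, array([300.928, 319.824]))], [(0.86, array([393.792, 269.088]))]]
```

View pics/c4.png

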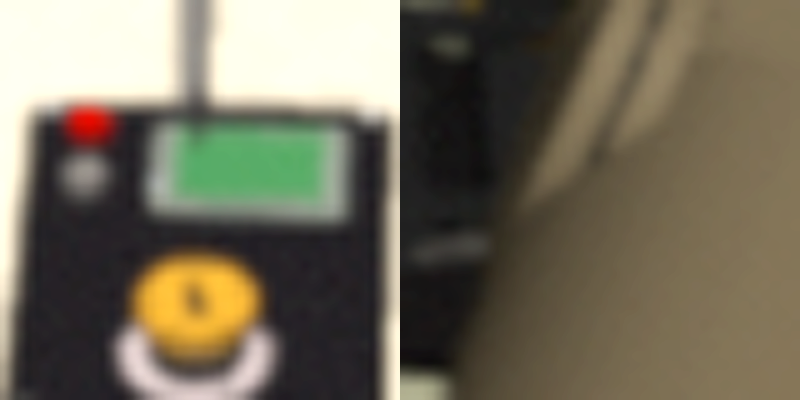

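The side view shows the blade edge-on now, with its tip at about (300.2,301.5). The slot is at (299.4,318), slanting from upper left to lower right. I'll fit the slot angle and centre from the first pictures.

```bash

cat > fit.py <<'E'
from h import *
def slot(c,img,u,v,hw,hh,z=.06):
    P=img[v-hh:v+hh+1,u-hw:u+hw+1].astype(float).sum(2); ys,xs=np.mgrid[v-hh:v+hh+1,u-hw:u+hw+1]
    e=np.r_[P[0],P[-1],P[1:-1,0],P[1:-1,-1]]; X=np.c_[xs.ravel(),ys.ravel(),np.ones(xs.size)]
    m=np.ones_like(P,bool);m[1:-1,1:-1]=False
    k=np.linalg.lstsq(X[m.ravel()],P.ravel()[m.ravel()],rcond=None)[0]
    w=np.clip((X@k).reshape(P.shape)-P-8,0,None); mu=np.array([(w*xs).sum(),(w*ys).sum()])/w.sum()
    d=np.c_[(xs-mu[0]).ravel(),(ys-mu[1]).ravel()]; C=(d*w.reshape(-1,1)).T@d/w.sum(); l,V=np.linalg.eigh(C); a=V[:,1]
    N=np.array([640,480]); q=at_z(c,(mu+a)/N,z)-at_z(c,(mu-a)/N,z)
    return mu,l,np.degrees(np.arctan2(q[1],q[0]))%180,at_z(c,mu/N,z),at_z(c,mu/N,z+.005)
E
python3 - <<'E'
from fit import *
np.set_printoptions(precision=4,suppress=True)
s=read_camera("side");t=read_camera("top")
T0=cv2.imread("pics/top0.png");S0=cv2.imread("pics/side0.png")
for r in((3,2),(3,3),(4,2)): print("top",slot(t,T0,395,271,*r))
for I in(S0,s["pixels"]):
  for r in((2,3),(3,3)): print("side",slot(s,I,299,318,*r))
S=s["pixels"]; print(S0[313:324,293:307].astype(int).sum(2)); print(S[290:306,294:306].astype(int).sum(2))
# box yaw/top edges
E
```

```text
top (array([394.9988, 270.9242]), array([0.3415, 2.1484]), np.float64(99.49496061023521), array([ 0.5223, -0.2235,  0.06  ]), array([ 0.5218, -0.2228,  0.065 ]))
top (array([394.9234, 270.902 ]), array([0.5521, 2.6964]), np.float64(103.52832907806112), array([ 0.5224, -0.2233,  0.06  ]), array([ 0.5218, -0.2226,  0.065 ]))
top (array([394.7871, 271.011 ]), array([0.5671, 2.9683]), np.float64(102.5883529186454), array([ 0.5221, -0.2229,  0.06  ]), array([ 0.5215, -0.2222,  0.065 ]))
side (array([299.0045, 317.527 ]), array([0.6222, 1.7485]), np.float64(89.15669458058177), array([ 0.5211, -0.2185,  0.06  ]), array([ 0.5206, -0.2248,  0.065 ]))
side (array([299.0561, 317.6832]), array([1.4296, 3.0762]), np.float64(102.30419320120339), array([ 0.5211, -0.2191,  0.06  ]), array([ 0.5206, -0.2253,  0.065 ]))
side (array([299.0274, 317.5696]), array([0.6569, 1.8318]), np.float64(88.92446217015109), array([ 0.5211, -0.2186,  0.06  ]), array([ 0.5206, -0.2249,  0.065 ]))
side (array([299.0581, 317.7126]), array([1.5255, 3.1677]), np.float64(101.43369763155253), array([ 0.5211, -0.2192,  0.06 
[... 807 characters left out ...]
463 368 297 316 425 497 516 519 519]
 [524 522 507 459 366 295 318 426 498 519 522 519]
 [527 524 510 460 365 295 317 425 498 522 522 519]
 [524 524 513 466 368 291 309 425 499 519 519 519]
 [514 513 504 460 361 276 300 419 491 513 513 511]
 [460 458 450 411 321 231 259 381 453 471 471 472]
 [294 294 289 266 205 166 191 280 329 341 339 338]
 [131 143 166 162 149 133 136 167 185 189 188 187]
 [ 95 159 220 228 206 167 155 180 193 196 190 196]
 [118 209 285 289 256 211 207 230 245 245 245 247]
 [131 239 304 303 268 234 228 238 246 245 247 244]
 [139 245 305 293 260 241 240 242 245 244 246 243]
 [144 257 311 291 258 244 241 243 244 244 245 244]
 [163 285 321 296 257 244 243 244 244 244 245 243]]
```

```bash
python3 -m handwheel '[[[-0.001,-0.0143,0,0,0,3.3],[0,0,-0.015,0,0,0],[0,0,-0.013,0,0,0],[0,0,0,0,0,0],[0,0,0,0,0,0],[0,0,0,0,0,0]]]'
python3 - <<'E'
from fit import *
np.set_printoptions(precision=4,suppress=True)
s=read_camera("side");t=read_camera("top");z=sense()
R=Rot.from_quat(z["ee_rot"]).as_matrix();P=z["position"]; T=P+R[:,2]*.086
print("yaw",np.degrees(np.arctan2(R[1,1],R[0,1])),P,T,z["wrist_force"],z["ft_torque"],proj(s,T))
S=s["pixels"]; print(S[300:324,290:310].astype(int).sum(2))
print(slot(s,S,299,318,2,3))
E
```

```text
clock: 8.6
position: [0.5219, -0.2236, 0.1583]
ee_rot: [-0.052, 0.999, 0.0, 0.0]
wrist_force: [-0.2, -0.0, -0.2]
grip_width: 0.319
finger_force: 39.7
yaw 95.99699527159902 [ 0.522  -0.2238  0.1585] [ 0.5221 -0.2238  0.0725] [-0.8717 -0.0136 -0.7696] [0.0196 0.0072 0.0179] [299.6381 314.6143]
[[142 115  84  75  99 164 223 241 266 277 257 225 200 193 192 197 203 201
  194 186]
 [110 101  78  74 121 211 284 295 286 281 264 251 246 244 244 247 257 260
  260 258]
 [100  84  73  77 130 242 302 302 287 278 262 251 246 249 247 249 253 253
  253 252]
 [128  85  75  80 136 249 308 298 286 280 262 247 243 245 241 245 241 248
  246 245]
 [176 103  74  79 141 256 310 295 286 278 263 246 243 241 243 246 246 242
  245 244]
 [193 109  74  78 166 287 325 301 285 278 262 245 239 244 243 243 243 242
  244 242]
 [153  91  79  82 186 320 339 299 283 279 262 247 247 247 245 252 246 246
  247 248]
 [115  83  74  79 177 299 323 296 284 277 264 255 260 263 264 264 264 270
  268 270]
 [ 79  70  73  78 146 253 287 281 280 274 262 254 260 268 271 275 276 283
  287 291]
 [ 73  73  77  73 103 162 187 214 257 269 
[... 690 characters left out ...]
2 331 310 232 126  78
   75  74]
 [ 70  76 103 198 288 318 340 335 286 224 263 324 342 339 318 231 128  78
   75  69]
 [ 68  72 112 203 283 323 338 336 309 274 286 323 339 328 294 214 120  79
   77  65]
 [ 69  92 163 254 286 305 316 322 320 327 324 324 310 289 261 227 163  98
   75  72]
 [ 77 137 270 358 322 274 269 283 298 312 307 290 253 235 270 316 262 160
   90  72]
 [ 84 191 356 423 351 243 216 236 250 254 250 234 204 187 285 394 348 215
  103  77]
 [ 82 201 364 434 365 227 175 191 207 214 204 192 166 187 320 419 362 220
  104  76]]
(array([299.0705, 317.2815]), array([0.5983, 2.8251]), np.float64(79.7069479709052), array([ 0.5213, -0.2176,  0.06  ]), array([ 0.5208, -0.2239,  0.065 ]))
```

```bash
python3 -m handwheel '[[[0,0,-0.005,0,0,0],[0,0,0,0,0,0],[0,0,0,0,0,0]]]'
python3 -m handwheel '[[[0,0,-0.001,0,0,0],[0,0,0,0,0,0]]]' |egrep 'pos|wrist'
python3 -m handwheel '[[[0,0,-0.001,0,0,0],[0,0,0,0,0,0]]]' |egrep 'pos|wrist'
```

```text
clock: 9.0
position: [0.5216, -0.2238, 0.1529]
ee_rot: [-0.052, 0.999, 0.0, -0.0]
wrist_force: [0.7, -0.1, 0.0]
grip_width: 0.322
finger_force: 39.7
position: [0.5217, -0.2239, 0.152]
wrist_force: [0.5, -0.5, -1.9]
position: [0.5217, -0.2239, 0.151]
wrist_force: [-0.1, -0.7, -0.2]
```

```bash
python3 -m handwheel '[[[0,0,-0.001,0,0,0],[0,0,0,0,0,0]]]' |egrep 'pos|wrist'
python3 -m handwheel '[[[0,0,-0.001,0,0,0],[0,0,0,0,0,0]]]' |egrep 'pos|wrist'
```

```text
position: [0.5216, -0.2239, 0.1499]
wrist_force: [0.6, 0.1, -1.4]
position: [0.5217, -0.2238, 0.1489]
wrist_force: [-0.3, -0.9, -0.8]
```

```bash
for i in 1; do python3 -m handwheel '[[[0,0,-0.001,0,0,0],[0,0,0,0,0,0]]]' |egrep 'pos|wrist'; done
python3 -m handwheel '[[[0,0,-0.001,0,0,0],[0,0,0,0,0,0]]]' |egrep 'pos|wrist'
```

```text
position: [0.5216, -0.2239, 0.1479]
wrist_force: [-0.2, 0.2, -1.8]
position: [0.5216, -0.2239, 0.1469]
wrist_force: [0.2, 0.3, -1.0]
```

```bash
python3 -m handwheel '[[[0,0,-0.001,0,0,0],[0,0,0,0,0,0]]]' |egrep 'pos|wrist'
```

```text
position: [0.5216, -0.2239, 0.1459]
wrist_force: [0.1, 0.3, -1.3]
```

```bash
python3 -m handwheel '[[[0,0,-0.001,0,0,0],[0,0,0,0,0,0]]]' |egrep 'pos|wrist'
python3 - <<'E'
from fit import *
s=read_camera("side");S=s["pixels"]; z=sense();print(z["wrist_force"],proj(s,z["position"]-[0,0,.086]))
cv2.imwrite("pics/c5.png",cv2.convertScaleAbs(cv2.resize(S[290:330,280:320,::-1],(500,500),interpolation=cv2.INTER_CUBIC),alpha=1.5))
E
```

```text
position: [0.5218, -0.2239, 0.1453]
wrist_force: [-1.0, -0.0, 1.7]
[-1.16259574 -0.1185665   1.4958214 ] [299.51559323 319.25895171]
```

View pics/c5.png

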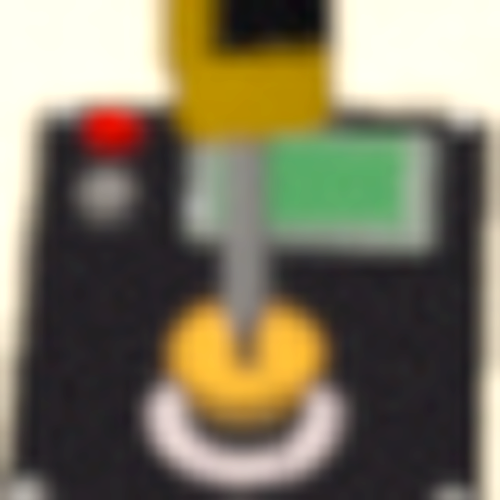

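Contact: the tip is at z ≈ 0.059 with about 3 N, and the blade is over the slot. I estimated the face at 0.062, so it may already be in the slot. A small sideways nudge will tell.

```bash
python3 -m handwheel '[[[0,0,-0.0003,0,0,0],[0.001,0,0,0,0,0],[0.001,0,0,0,0,0],[0,0,0,0,0,0]]]' |egrep 'pos|wrist'
python3 -m handwheel '[[[-0.001,0,0,0,0,0],[-0.001,0,0,0,0,0],[-0.001,0,0,0,0,0],[-0.001,0,0,0,0,0],[0,0,0,0,0,0]]]' |egrep 'pos|wrist'
```

```text
position: [0.5234, -0.224, 0.1448]
wrist_force: [-2.8, 0.3, 4.2]
position: [0.5204, -0.2238, 0.1451]
wrist_force: [3.2, 0.6, 2.9]
```

```bash
python3 -m handwheel '[[[-0.001,0,0,0,0,0],[-0.001,0,0,0,0,0],[0,0,0,0,0,0]]]' |egrep 'pos|wrist'
```

```text
position: [0.5186, -0.2238, 0.1452]
wrist_force: [6.1, -0.3, 2.4]
```

The side force rises to 6 N against only about 3 N of press, so the blade is held by the slot walls and is seated. I'll centre it again, press slightly more and start turning clockwise.

```bash
cat > st.py <<'E'
from h import *
np.set_printoptions(precision=4,suppress=True)
z=sense();R=Rot.from_quat(z["ee_rot"]).as_matrix()
print("yaw %.2f"%np.degrees(np.arctan2(R[1,1],R[0,1])),z["position"],z["wrist_force"],z["ft_torque"],"%.1f"%z["clock"],"j7 %.2f"%z["joint_pos"][6])
E
python3 -m handwheel '[[[0.002,0,0,0,0,0],[0.002,0,0,0,0,0],[0,0,-0.0005,0,0,0],[0,0,0,0,0,0]]]' >/dev/null; python3 st.py
python3 -m handwheel '[[[0,0,-0.0002,0,0,-4],[0,0,-0.0002,0,0,-4],[0,0,-0.0002,0,0,-4],[0,0,0,0,0,0]]]' >/dev/null; python3 st.py
```

```text
yaw 95.98 [ 0.5212 -0.224   0.1443] [-1.0571  0.1014  7.0756] [0.1963 0.3001 0.0415] 12.2 j7 2.15
yaw 83.84 [ 0.5212 -0.224   0.1439] [-1.559   0.3905  9.6221] [0.3068 0.4425 0.0096] 12.7 j7 1.95
```

```bash

python3 -m handwheel '[[[0,0,-0.0001,0,0,-4],[0,0,-0.0001,0,0,-4],[0,0,0,0,0,0]]]' >/dev/null; python3 st.py
python3 -m handwheel '[[[0,0,-0.0001,0,0,-4],[0,0,-0.0001,0,0,-4],[0,0,0,0,0,0]]]' >/dev/null; python3 st.py
```

```text
yaw 75.84 [ 0.5211 -0.2241  0.1437] [-2.5838  1.9333 10.0279] [0.2363 0.6168 0.0128] 12.9 j7 1.82
yaw 67.84 [ 0.521  -0.224   0.1434] [-2.3872  0.5928  9.4537] [0.2533 0.7257 0.0606] 13.2 j7 1.69
```

```bash

python3 -m handwheel '[[[0,0,-0.0002,0,0,-4],[0,0,-0.0002,0,0,-4],[0,0,0,0,0,0]]]' >/dev/null; python3 st.py
python3 -m handwheel '[[[0,0,-0.0002,0,0,-4],[0,0,-0.0002,0,0,-4],[0,0,0,0,0,0]]]' >/dev/null; python3 st.py
```

```text
yaw 59.84 [ 0.5209 -0.224   0.143 ] [-2.442   1.4684  9.2247] [0.3381 0.7579 0.0702] 13.6 j7 1.56
yaw 51.84 [ 0.5208 -0.2239  0.1426] [-3.1239  1.3683  9.595 ] [0.2962 0.9047 0.1099] 13.8 j7 1.43
```

Force stays constant while z follows 3 mm/rad, and the torque is about 0.1 N m, so the cap is turning.

```bash

python3 -m handwheel '[[[-0.0005,0.0003,-0.0002,0,0,-4],[-0.0005,0.0003,-0.0002,0,0,-4],[0,0,-0.0002,0,0,-4],[0,0,0,0,0,0]]]' >/dev/null; python3 st.py
python3 -m handwheel '[[[0,0,-0.0002,0,0,-4],[0,0,-0.0002,0,0,-4],[0,0,0,0,0,0]]]' >/dev/null; python3 st.py
```

```text
yaw 39.85 [ 0.5203 -0.2235  0.1421] [-0.4322  0.0513  9.8346] [0.0612 0.3489 0.0537] 14.2 j7 1.23
yaw 31.84 [ 0.5202 -0.2234  0.1416] [-1.3179  0.2719  9.5099] [0.1479 0.4142 0.0616] 14.6 j7 1.10
```

```bash

python3 -m handwheel '[[[0,0,-0.0001,0,0,-2],[0,0,-0.0001,0,0,-2],[0,0,0,0,0,0]]]' >/dev/null; python3 st.py;python3 st.py
python3 -m handwheel '[[[0,0,-0.0001,0,0,-2],[0,0,-0.0001,0,0,-2],[0,0,0,0,0,0]]]' >/dev/null; python3 st.py
python3 -m handwheel '[[[0,0,-0.0001,0,0,-2],[0,0,-0.0001,0,0,-2],[0,0,0,0,0,0]]]' >/dev/null; python3 st.py
```

```text
yaw 27.92 [ 0.5202 -0.2234  0.1415] [-0.8045  1.4986  9.8814] [0.3003 0.4529 0.06  ] 14.8 j7 1.04
yaw 27.92 [ 0.5202 -0.2234  0.1415] [-0.8045  1.4986  9.8814] [0.3003 0.4529 0.06  ] 14.8 j7 1.04
yaw 23.92 [ 0.5202 -0.2233  0.1412] [-0.9205  1.2273  8.9739] [0.2734 0.4771 0.1216] 15.2 j7 0.97
yaw 19.92 [ 0.5201 -0.2232  0.141 ] [-1.407   1.4916 10.0797] [0.2911 0.5047 0.1067] 15.4 j7 0.91
```

```bash

python3 -m handwheel '[[[0,0,-0.0001,0,0,-2],[0,0,-0.0001,0,0,-2],[0,0,0,0,0,0]]]' >/dev/null; python3 st.py
python3 -m handwheel '[[[0,0,-0.0001,0,0,-2],[0,0,0,0,0,0]]]' >/dev/null; python3 st.py
python3 -m handwheel '[[[0,0,-0.0001,0,0,-2],[0,0,0,0,0,0]]]' >/dev/null; python3 st.py
```

```text
yaw 15.92 [ 0.5201 -0.2232  0.1408] [-1.9678  0.9796  9.9948] [0.3636 0.5475 0.0876] 15.8 j7 0.84
yaw 13.93 [ 0.5201 -0.2231  0.1407] [-1.5462  1.6129  9.252 ] [0.4192 0.5338 0.0533] 15.9 j7 0.81
yaw 11.93 [ 0.5201 -0.2231  0.1406] [-0.8168  1.9065 10.5193] [0.4097 0.5102 0.0603] 16.1 j7 0.78
```

```bash

python3 -m handwheel '[[[0,0,-0.0001,0,0,-2],[0,0,0,0,0,0]]]' >/dev/null; python3 st.py
python3 -m handwheel '[[[0,0,-0.0001,0,0,-2],[0,0,0,0,0,0]]]' >/dev/null; python3 st.py
```

```text
yaw 9.93 [ 0.5201 -0.2231  0.1405] [-1.6395  0.8978  9.6304] [0.4765 0.5439 0.0682] 16.4 j7 0.75
yaw 7.93 [ 0.5201 -0.2231  0.1404] [-1.1942  2.1718  9.6406] [0.4843 0.5417 0.0749] 16.6 j7 0.72
```

```bash

python3 -m handwheel '[[[0,0,-0.0001,0,0,-2],[0,0,0,0,0,0]]]' >/dev/null; python3 st.py
python3 -m handwheel '[[[0,0,-0.0001,0,0,-2],[0,0,0,0,0,0]]]' >/dev/null; python3 st.py
python3 -m handwheel '[[[0,0,-0.0001,0,0,-2],[0,0,0,0,0,0]]]' >/dev/null; python3 st.py
```

```text
yaw 5.93 [ 0.5201 -0.223   0.1403] [-1.5544  1.7414 10.579 ] [0.435  0.5459 0.0434] 16.8 j7 0.68
yaw 3.93 [ 0.5201 -0.223   0.1402] [-1.4829  1.6629 10.0325] [0.4782 0.5626 0.057 ] 16.9 j7 0.65
yaw 1.94 [ 0.5201 -0.223   0.1401] [-1.8638  1.3122 10.5068] [0.554  0.6478 0.0614] 17.1 j7 0.62
```

```bash

python3 -m handwheel '[[[0,0,-0.0001,0,0,-2],[0,0,0,0,0,0]]]' >/dev/null; python3 st.py
python3 -m handwheel '[[[0,0,-0.0001,0,0,-2],[0,0,0,0,0,0]]]' >/dev/null; python3 st.py
```

```text
yaw -0.07 [ 0.5201 -0.2229  0.1399] [-1.105   1.5817  9.8198] [0.5751 0.6041 0.039 ] 17.4 j7 0.59
yaw -2.07 [ 0.5201 -0.2229  0.1399] [-0.4299  1.7132  9.0711] [0.6262 0.6072 0.0551] 17.6 j7 0.56
```

```bash

python3 -m handwheel '[[[0,0,-0.0001,0,0,-2],[0,0,0,0,0,0]]]' >/dev/null; python3 st.py
python3 -m handwheel '[[[0,0,-0.0001,0,0,-2],[0,0,0,0,0,0]]]' >/dev/null; python3 st.py
```

```text
yaw -4.07 [ 0.5201 -0.2229  0.1397] [-1.2581  2.4669 10.1371] [0.6386 0.5541 0.0851] 17.8 j7 0.53
yaw -6.06 [ 0.5201 -0.2229  0.1396] [-1.699   2.2946  9.8696] [0.6347 0.629  0.0676] 17.9 j7 0.49
```

```bash

python3 -m handwheel '[[[0,0,-0.0001,0,0,-2],[0,0,0,0,0,0]]]' >/dev/null; python3 st.py
python3 -m handwheel '[[[0,0,-0.0001,0,0,-2],[0,0,0,0,0,0]]]' >/dev/null; python3 st.py
```

```text
yaw -8.06 [ 0.5201 -0.2228  0.1395] [-1.876   2.8573  9.5953] [0.7235 0.6725 0.0299] 18.1 j7 0.46
yaw -10.06 [ 0.5201 -0.2228  0.1394] [-1.8484  3.4633  9.2565] [0.7433 0.5709 0.0186] 18.4 j7 0.43
```

```bash

python3 -m handwheel '[[[-0.0005,0.001,-0.0001,0,0,-2],[0,0,0,0,0,0]]]' >/dev/null; python3 st.py
python3 -m handwheel '[[[0,0,-0.0001,0,0,-2],[0,0,0,0,0,0]]]' >/dev/null; python3 st.py
```

```text
yaw -12.07 [ 0.5199 -0.2223  0.1395] [0.3311 0.3252 8.8644] [0.1246 0.1591 0.0638] 18.6 j7 0.40
yaw -14.07 [ 0.52   -0.2223  0.1394] [-0.5708  0.758   8.5532] [0.1153 0.1916 0.0921] 18.8 j7 0.37
```

```bash

python3 -m handwheel '[[[0,0,-0.0001,0,0,-2],[0,0,0,0,0,0]]]' >/dev/null; python3 st.py
python3 - <<'E'
from fit import *
s=read_camera("side");S=s["pixels"]; t=read_camera("top")
f=lambda I,u,v: cv2.resize(I[v-20:v+20,u-20:u+20,::-1],(390,390),interpolation=cv2.INTER_CUBIC)
cv2.imwrite("pics/c6.png",cv2.convertScaleAbs(np.hstack([f(S,300,312),f(t["pixels"],395,270)]),alpha=1.5))
E
```

```text
yaw -16.07 [ 0.52   -0.2223  0.1393] [0.4513 0.5578 9.2962] [0.1941 0.207  0.0922] 18.9 j7 0.34
```

View pics/c6.png

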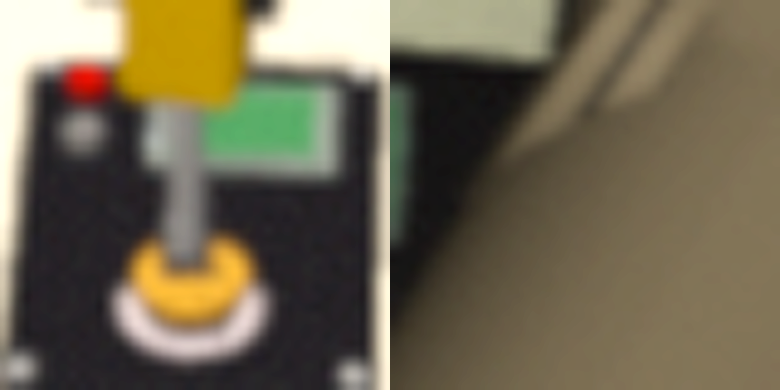

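The blade is still in the slot, which now lies across the side view at about (299,319), and the cap has sunk toward the box. I'll continue in small steps to feel for the stop.

```bash

python3 -m handwheel '[[[0,0,-0.0001,0,0,-2],[0,0,0,0,0,0]]]' >/dev/null; python3 st.py
python3 -m handwheel '[[[0,0,-0.0001,0,0,-2],[0,0,0,0,0,0]]]' >/dev/null; python3 st.py
```

```text
yaw -18.07 [ 0.52   -0.2223  0.1393] [-0.7295  1.0881  9.2444] [0.174  0.1831 0.0947] 19.2 j7 0.30
yaw -20.07 [ 0.5201 -0.2223  0.1392] [0.1672 0.7704 9.8737] [0.2371 0.1463 0.123 ] 19.4 j7 0.27
```

```bash

python3 -m handwheel '[[[0,0,-0.0001,0,0,-2],[0,0,0,0,0,0]]]' >/dev/null; python3 st.py
```

```text
yaw -22.06 [ 0.5201 -0.2223  0.1391] [-0.3471  2.7874 10.2697] [0.1759 0.0738 0.1405] 19.6 j7 0.24
```

```bash

python3 -m handwheel '[[[0,0,0,0,0,-1.5],[0,0,0,0,0,0]]]' >/dev/null; python3 st.py
python3 -m handwheel '[[[0,0,0,0,0,-1.5],[0,0,0,0,0,0]]]' >/dev/null; python3 st.py
```

```text
yaw -23.54 [ 0.5202 -0.2223  0.1392] [0.1515 0.1439 9.8525] [0.2257 0.1086 0.1588] 19.9 j7 0.22
yaw -25.04 [ 0.5202 -0.2223  0.1392] [-0.4344  1.3504  8.3456] [0.228  0.0488 0.1839] 20.1 j7 0.20
```

Torque rises steadily from 0.09 to 0.18 N m and the sinking has stopped, so the cap is at its stop. The total of about 92° fits that. I'll unwind the torque and lift out.

```bash

python3 -m handwheel '[[[0,0,0,0,0,5],[0,0,0,0,0,4],[0,0,0.0005,0,0,0],[0,0,0,0,0,0]]]' >/dev/null; python3 st.py
python3 -m handwheel '[[[0,0,0.001,0,0,0],[0,0,0.002,0,0,0],[0,0,0.005,0,0,0],[0,0,0.015,0,0,0],[0,0,0.03,0,0,0],[0,0,0.04,0,0,0],[0,0,0.03,0,0,0],[0,0,0,0,0,0]]]' >/dev/null; python3 st.py
python3 - <<'E'
from fit import *
s=read_camera("side");S=s["pixels"]; t=read_camera("top"); z=sense()
R=Rot.from_quat(z["ee_rot"]).as_matrix(); T=z["position"]+R[:,2]*.086;u,v=proj(s,T).astype(int);print(u,v)
for q in("driver_grip","driver_tip"): print(q,[(x["p"],np.array(x["xy"])*[640,480]) for x in place_of(q,s)[:2]])
f=lambda I,u,v: cv2.resize(I[v-20:v+20,u-20:u+20,::-1],(390,390),interpolation=cv2.INTER_CUBIC)
cv2.imwrite("pics/c7.png",cv2.convertScaleAbs(np.hstack([f(S,300,312),f(S,u,v-6)]),alpha=1.5))
E
```

```text
yaw -16.00 [ 0.5201 -0.2223  0.1395] [0.6096 0.9336 6.8973] [ 0.1225 -0.0891  0.0754] 20.4 j7 0.34
yaw -16.04 [ 0.5213 -0.2236  0.2669] [ 0.4624 -0.332  -0.9776] [-0.1002  0.0691  0.0159] 21.2 j7 0.26
298 276
driver_grip [(0.92, array([301.504, 231.12 ]))]
driver_tip [(0.83, array([296.192, 275.088]))]
```

View pics/c7.png

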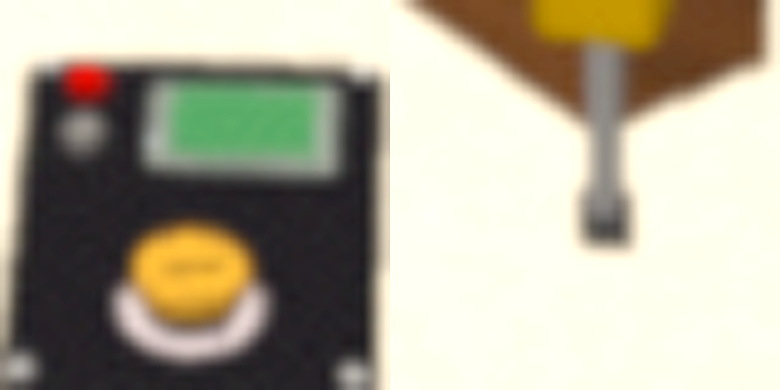

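The slot is now nearly along world x, tilted slightly, and the cap sits lower. The driver is straight in the grip with its tip at about (299,276). I'll fit the final slot angle against the start, and test whether it really reached the stop.

```bash

python3 - <<'E'
from fit import *
np.set_printoptions(precision=4,suppress=True,linewidth=150)
s=read_camera("side");S=s["pixels"]; t=read_camera("top");z=sense()
print(S[313:325,292:307].astype(int).sum(2))
for r in((3,2),(4,2),(3,3)): print(slot(s,S,299,319,*r,z=.057)[:4])
print(t["pixels"][262:280,387:404].astype(int).sum(2))
S0=cv2.imread("pics/side0.png")
for n,I in(("before",S0),("after",S)):
    # brass ellipse centroid
    P=I if n=="after" else I[:,:,::-1]; P=P[308:328,288:312].astype(int); m=(P[...,0]>1.7*P[...,2])&(P[...,0]>70); ys,xs=np.nonzero(m); print(n,m.sum(),xs.mean()+288,ys.mean()+308,ys.min()+308)
    print(P[:,11].sum(1))
E
```

```text
[[ 71  73  72  71  69  75  78  73  74  78  63  72  74  73  73]
 [ 70  67  74  81  87  99 113 116 109 103  94  80  72  72  71]
 [ 75  75  90 117 154 182 214 228 208 194 165 117  89  76  69]
 [ 70  88 148 218 259 279 311 321 307 289 258 212 151 101  72]
 [ 85 134 238 306 329 334 341 342 336 333 322 293 236 151  90]
 [ 85 181 293 334 338 328 323 319 321 320 321 327 297 208 108]
 [ 99 202 307 339 323 305 294 291 296 294 311 334 322 235 126]
 [133 221 302 333 331 320 315 324 331 332 334 335 321 256 166]
 [233 288 308 311 330 336 333 331 337 334 331 317 305 301 245]
 [331 373 329 294 306 317 313 309 305 298 290 271 301 369 325]
 [360 426 371 286 255 259 268 267 258 245 237 248 336 414 357]
 [332 433 408 311 241 225 217 217 213 209 210 286 391 429 338]]
(array([299.078 , 319.0323]), array([0.1249, 2.3232]), np.float64(0.9454232257094475), array([ 0.5211, -0.2202,  0.057 ]))
(array([299.1476, 318.8132]), array([1.03  , 6.2099]), np.float64(9.23311667549811), array([ 0.5213, -0.2194,  0.057 ]))
(array([299.028 , 317.8996]), array([4.3759, 8.1376]), np.float64(119.91946440484521), array([ 0.52
[... 869 characters left out ...]
9 195]
 [ 54  75  98 112 121 129 140 149 155 162 168 172 178 182 189 194 196]
 [ 55  78 102 116 127 137 145 150 159 165 170 176 181 184 190 193 199]
 [ 71  95 108 120 133 141 150 157 164 168 173 178 183 188 191 197 200]
 [ 84 100 119 127 136 145 152 157 164 170 176 181 186 190 196 197 204]
 [ 94 112 124 135 141 149 155 162 170 173 178 182 187 192 197 200 205]
 [102 120 127 138 148 153 161 168 172 175 180 187 190 193 196 202 207]]
before 109 299.0275229357798 318.0642201834862 313
[274 199 104  65  88 159 251 297 262 217 218 266 316 298 243 203 144 164 316 405]
after 106 299.10377358490564 319.35849056603774 315
[284 212 110  76  75  73 116 228 321 342 319 291 324 331 309 267 217 210 333 418]
```

The cap face dropped by about 4–4.6 mm and the slot turned by about 90°, so with the torque rise it is home. Now I'll take the driver back to the hole.

```bash

python3 -m handwheel '[[[-0.0022,0.0403,0,0,0,1.9],[-0.0022,0.0403,0,0,0,1.9],[-0.0022,0.0403,0,0,0,1.9],[-0.0022,0.0403,0,0,0,1.9],[-0.0022,0.0403,0,0,0,1.9],[-0.0022,0.0403,0,0,0,1.9],[-0.0022,0.0403,0,0,0,1.9],[-0.0022,0.0403,0,0,0,1.9],[-0.0022,0.0403,0,0,0,1.9],[-0.0022,0.0403,0,0,0,1.9],[-0.0022,0.0403,0,0,0,1.9],[0,0,0,0,0,0]]]' >/dev/null
python3 -m handwheel '[[[0,0,0,0,0,0],[0,0,0,0,0,0]]]' >/dev/null; python3 st.py
```

```text
yaw 4.78 [0.4962 0.2195 0.2619] [ 0.5065 -1.4187 -0.4935] [-0.1022  0.0063 -0.0229] 22.9 j7 -0.33
```

```bash

python3 -m handwheel '[[[0.0004,0.0004,-0.04,0,0,0],[0,0,-0.04,0,0,0],[0,0,-0.015,0,0,0],[0,0,0,0,0,0],[0,0,0,0,0,0]]]' >/dev/null; python3 st.py
python3 -m handwheel '[[[0,0,-0.01,0,0,0],[0,0,-0.01,0,0,0],[0,0,0,0,0,0]]]' >/dev/null; python3 st.py
python3 - <<'E'
from fit import *
s=read_camera("side");S=s["pixels"]
print([(x["p"],np.array(x["xy"])*[640,480]) for x in place_of("driver_grip",s)[:1]])
cv2.imwrite("pics/c8.png",cv2.convertScaleAbs(cv2.resize(S[175:255,240:320,::-1],(500,500),interpolation=cv2.INTER_CUBIC),alpha=1.5))
E
```

```text
yaw 4.84 [0.4973 0.2211 0.1688] [ 0.4919  0.7385 -0.6568] [-0.0763  0.0155 -0.0319] 23.4 j7 -0.28
yaw 4.91 [0.4958 0.2213 0.1462] [-0.896   0.3592 -1.0326] [-0.1306  0.019   0.0305] 23.8 j7 -0.26
[(0.6, array([278.592, 189.792]))]
```

View pics/c8.png

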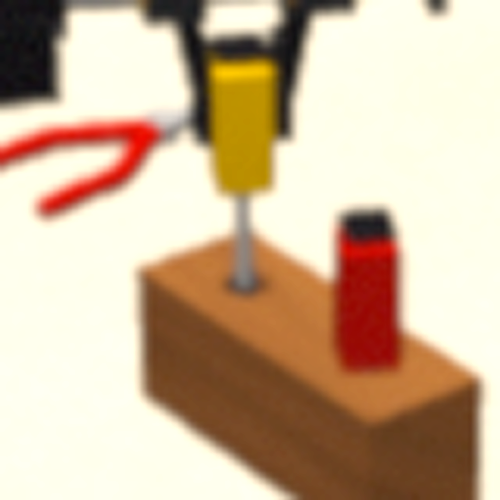

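The shaft enters the hole, centred at crop (243,285), with no contact force. I'll lower it the rest of the way.

```bash

python3 -m handwheel '[[[0,0,-0.015,0,0,0],[0,0,-0.015,0,0,0],[0,0,-0.012,0,0,0],[0,0,0,0,0,0],[0,0,0,0,0,0],[0,0,0,0,0,0]]]' >/dev/null; python3 st.py
python3 -m handwheel '[[[0,0,-0.003,0,0,0],[0,0,-0.002,0,0,0],[0,0,0,0,0,0]]]' >/dev/null; python3 st.py
```

```text
yaw 4.89 [0.4968 0.2215 0.1057] [ 1.1933 -0.0256 -0.2679] [-0.0818 -0.0053 -0.0783] 24.4 j7 -0.23
yaw 4.90 [0.4963 0.2214 0.1001] [-0.5067 -0.2588 -1.3408] [-0.0631  0.026   0.0071] 24.8 j7 -0.22
```

```bash

python3 -m handwheel '[[[0,0,-0.002,0,0,0],[0,0,-0.0015,0,0,0],[0,0,0,0,0,0]]]' >/dev/null; python3 st.py
python3 -m handwheel '[[[0,0,-0.0005,0,0,0],[0,0,0,0,0,0]]]' >/dev/null; python3 st.py
```

```text
yaw 4.90 [0.4963 0.2214 0.0965] [ 0.689  -0.4704 -2.3517] [-0.1318  0.0336 -0.0281] 25.1 j7 -0.22
yaw 4.90 [0.4964 0.2214 0.0963] [-0.5878 -0.6187 -1.5268] [-0.1489  0.0892  0.0298] 25.2 j7 -0.22
```

```bash

python3 -m handwheel '[[[0,0,-0.0005,0,0,0],[0,0,0,0,0,0]]]' >/dev/null; python3 st.py
python3 -m handwheel '[[[0,0,0,0,0,0],[0,0,0,0,0,0],[0,0,0,0,0,0],[0,0,0,0,0,0],[0,0,0,0,0,0],[0,0,0,0,0,0],[0,0,0,0,0,0],[0,0,0,0,0,0],[0,0,0,0,0,0],[0,0,0,0,0,0]]]' 0
python3 -m handwheel '[[[0,0,0.02,0,0,0],[0,0,0.04,0,0,0],[0,0,0.04,0,0,0],[0,0,0.04,0,0,0],[0,0.03,0.03,0,0,0],[-0.02,0.045,0,0,0,0],[-0.02,0.045,0,0,0,0],[-0.02,0.045,0,0,0,0],[0,0,0,0,0,0],[0,0,0,0,0,0]]]'
python3 - <<'E'
from fit import *
s=read_camera("side");S=s["pixels"];T=read_camera("top")["pixels"]
f=lambda I,u,v,h: cv2.resize(I[v-h:v+h,u-h:u+h,::-1],(390,390),interpolation=cv2.INTER_CUBIC)
cv2.imwrite("pics/c9.png",cv2.convertScaleAbs(np.hstack([f(S,285,220,36),f(T,395,270,20)]),alpha=1.5))
E
```

```text
yaw 4.89 [0.4965 0.2214 0.0961] [-1.3465 -1.4316  4.7344] [-0.3058  0.533   0.0474] 25.4 j7 -0.22
clock: 26.45
position: [0.4964, 0.2214, 0.0958]
ee_rot: [0.676, 0.737, 0.0, 0.0]
wrist_force: [1.3, 0.1, -0.5]
grip_width: 0.993
finger_force: 0.0
clock: 27.45
position: [0.4357, 0.3873, 0.2653]
ee_rot: [0.675, 0.738, -0.0, 0.0]
wrist_force: [0.3, -1.5, -0.1]
grip_width: 1.001
finger_force: 0.0
```

View pics/c9.png

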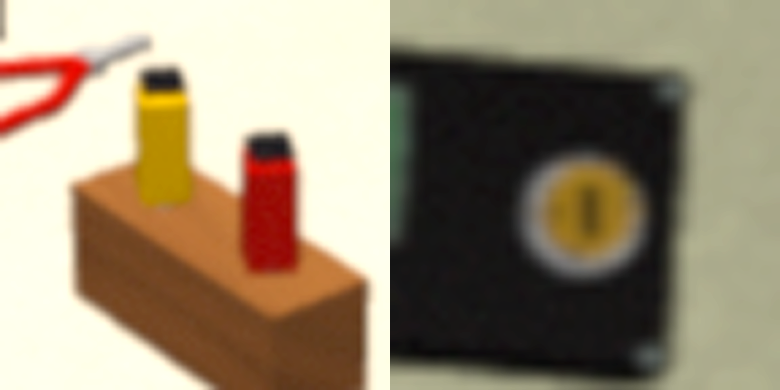

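The driver is upright in its hole and the slot is now nearly vertical in the top view. I'll do one final angle check against the start.

```bash

python3 - <<'E'
from fit import *
t=read_camera("top");T=t["pixels"]
for r in((2,3),(3,3),(2,4)): print(slot(t,T,395,271,*r)[:3])
E
```

```text
(array([395.02732148, 271.05055038]), array([0.45551795, 1.8787755 ]), np.float64(178.01469530965377))
(array([395.00550289, 271.14551936]), array([0.884939  , 2.30630296]), np.float64(169.91145499727259))
(array([395.01199916, 271.28612606]), array([0.71436329, 2.29860996]), np.float64(175.73671376549518))
```

```bash
python3 -c "from workcell import job_done; print(job_done())"
```

```text
the job is handed in; nothing more can be done
None
```

The cap is turned clockwise to its stop, judged by the rising torque, the sinking having ended and about 90° of slot turn, and the yellow screwdriver is back upright in its hole; the job is handed in and nothing else was touched.

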